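Crack open the nitrogen needle valve

TASK

I am setting the gas flow on the nitrogen manifold: turn the needle valve's bar handle clockwise until it seats and will go no further, then open it a quarter turn and keep it gripped there, so that it cannot creep while I nip up the packing nut. Finish with the handle still held in the gripper; leave the supply lever and everything else on the bench as it stands.

Things in the scene. Friction and masses are not known exactly. Their poses are not given: they have to be found in the camera images.
- needle_valve (a joint): Turn of the needle valve's handle, rad; grows as it turns clockwise seen from above (closing), 0 at the wide-open end of its travel. The seat is not marked on it: the valve starts 1.4 to 3.2 rad short of the seat, turns against a light even drag of about 0.07 N m, stops dead at the rigid seat, and stays where it is left. The handle does not rise or sink as it turns.
- needle_valve_bar (a point): Centre of the needle valve's handle, half-way up: a dark steel bar with flat sides, 46 mm long, 10 thick, 18 high, level on top of an upright 8 mm stem on which it turns. 114 mm above the bench. Turns with the handle: y axis along the bar, z up the stem. The packing nut below (brass, 19 mm across) is 23 mm under the bar's underside.
- manifold: Nitrogen manifold, screwed down: aluminium base plate 110 x 420 mm, steel 12 mm line along its y axis. Origin on the bench straight below the needle valve's stem, z up. Along y: flowmeter (34 mm square, 228 high) at -165 mm, needle valve at 0, supply ball valve at +88 (80 high), regulator with black cap (52 mm across, 121 high) at +178. Yawed up to 0.35 rad either way.
- supply_lever_end (a point): End of the short flat lever (black sleeve) of the brass supply ball valve, 45 mm from its pivot, lying along the line (open), about 75 mm above the bench. To be left as it is.
- spanner: Bystander: loose steel spanner, 150 mm, lying on the bench before the manifold. Origin at its middle underside.
- jar: Bystander: white screw-top jar, 62 mm across, 75 mm high, behind the manifold. Origin at the centre of its underside.
- amber: Bystander: amber glass bottle with black cap, 48 mm across, 105 mm high, behind the manifold. Origin at the centre of its underside.
- weigh_boat: Bystander: square white plastic weighing boat, about 76 mm across, 22 mm high. Origin at the centre of its underside.
- vial: Bystander: single amber vial with white cap, 21 mm across, 44 mm high. Origin at the centre of its underside.
- vial_rack: Bystander: blue plastic rack of vials, 62 x 115 mm, 48 mm high over the vials' caps. Origin at the centre of its underside.

How it is judged (in metres and radians):
On the way:
1. the needle valve is turned clockwise until it is fully seated (value of joint needle_valve above 5.29 rad and contact force between the fingers and needle_valve above 1 N), for 0.1 s.
At the end, for the whole second after the job is handed in: After seating, the needle valve stands a quarter turn (90 degrees, give or take 17) open from its seat, still, its bar gripped (over 4 N, grasp point within 30 mm of its centre); the supply lever's end is within 8 mm and each bystander within 25 mm of where it was (value of joint needle_valve between 3.479 and 4.079 rad and velocity of joint needle_valve between -0.1 and 0.1 rad/s and contact force between the fingers and needle_valve above 4 N and distance between the grasp point and needle_valve_bar below 0.03 m and distance of supply_lever_end from where it was at the start of the episode below 0.008 m and distance of each of spanner, jar, amber, weigh_boat, vial, vial_rack from where it was at the start of the episode below 0.025 m); the arm keeps its last pose, push and grip.
It fails at once if a bystander is shoved (more than 25 mm from where it stood) (distance of any of spanner, jar, amber, weigh_boat, vial, vial_rack from where it was at the start of the episode above 0.025 m).
It fails at once if the jar, the bottle or the single vial is tipped over (angle between any of jar, amber, vial's own z axis and vertical above 0.5 rad).
It fails at once if the supply lever is moved (its end by more than 8 mm) (distance of supply_lever_end from where it was at the start of the episode above 0.008 m).
It also fails if it takes over 61 s, if anything falls off the work surface, if the arm or the gripper's body presses on something with over 40 N, if the wrist force passes 120 N, or if a joint passes its speed limit or range.

ROBOT

A 6-joint arm with a two-finger parallel gripper is mounted at the origin on the work surface. World frame = base frame: x ahead of the robot, y to its left, z up, the work surface at z = 0. Lengths are in m, angles in degrees, forces in N, time in s.
With the tool pointing down it reaches from about 0.3 to 0.75 m from the base axis. Payload 8.5 kg.
Tool frame: the origin (TCP) lies between the finger pads; the fingertips stand env.finger_overhang ahead of it and the grasp point (between the pads) lies 2 mm behind it (env.finger_overhang is the distance from the TCP to the fingertips, in m); z points along the fingers, y is the line along which they close (so a half turn about z gives the same grasp; the last joint's range is limited). The gripper opens to 85 mm and grips with 20 to 120 N. Pads are 22 mm wide; open, the fingers measure 114 mm over their backs; the gripper's body (76 mm by 85 mm) begins 54 mm behind the grasp point. The pads swing forward as they close: fully open they stand 13 mm farther back than shut.
Start: joints at [-85.388, 21.807, 74.336, -0, 83.858, -12.336], TCP at [0.16, -0.526, 0.248] pointing down, gripper open.
Joint ranges: [-178.18, 178.18], [-50.72, 133.34], [12.68, 142.11], [-81.47, 261.47], [9.98, 163.14], [-165.26, 165.26]. Speed limits (degrees/s): [136.94, 136.94, 180, 180, 180, 180].

INTERFACE

Orientations are given as a 3x3 rotation matrix whose columns are the frame's x, y, z axes.
In Python, from rig import env gives the robot as it stands. The module is installed in compiled form; this text tells all that it offers.
- The arm moves only by the tool jog_arm, never from a script. Its arguments are lists of equal length, an entry for each row: "hand": the finger opening in m, from 0 to 0.0854; "travel": the shift along the world's x, y, z in m, a list of three; "yaw": the turn about the world's z in rad. A call has exactly 5 rows; each row shifts and turns the commanded pose from where the row before left it; what a row does not reach is not made up. A row lasts 1/8 s, in which the tool goes at most 62.5 mm and 10.7 degrees, less where a joint would pass 70% of its speed; a pose out of reach is approached as far as the arm can. A call is refused whole if a number of a shift passes 0.0625 or a number of a turn 0.188, either way. A call with a gripper value outside its range is refused whole. The fingers move at their own pace and stop on an object; "grip_force" is the grip in N (left out, the last holds). Time passes only in rows, so rows that do not move let the fingers close, or fill a call up. It gives the time, the measured TCP pose, the force, the opening and the grip force at its end, in the units of the state.
- env.observe(): the state, without advancing time (a new reading comes with each control period).
- env.get_image(name): name is "scene" or "top" or "wrist"; returns the picture (400x640x3 uint8, red, green, blue); there is no depth.
- env.calibration(name): a dict with "fx", "fy", "cx", "cy" (pixels), "position" and "rotation" of the camera in the world; the wrist camera has in their place "hand_eye" (4x4, takes a point from camera to tool coordinates, whose origin is the TCP and whose axes are the flange's). Camera axes: x right, y down, z forward; pixel columns grow to the right and rows downward; lengths in m; the calibration is good to about 2 mm. A picture is of the moment at which its call begins: read the wrist's pose just before it. calibration takes no time and is no camera call.
- env.close_job(): hands the job in; it is judged then, once.
The state is a dict: "time_s": time; "q": joint angles; "qvel": joint speeds; "joint_efforts": joint torques, N m; "position": TCP position; "tool_rot": TCP orientation; "ft_force": force on the tool from outside, world axes, zero at the start; "wrist_torque": the same for the moment, N m; "grip_width": finger opening in m; "gripper_force": force on a finger pad.
Only numpy, scipy, OpenCV 4.12 (cv2) and the standard library are available. Lean on these libraries where they do the work, as an engineer would, in place of code of your own. Each camera call takes 0.05 s, during which the arm holds its last target. There are 200 camera calls.

## Working session

There is one attempt and no reset: what is moved stays moved. The work goes in short steps, Python scripts to look and compute and a tool call to move; the robot and the scene stay as the last step left them, time stands still between calls to the robot, and variables do not carry over. Pictures are saved under pics/ and viewed, at most 10 in all, crops included, and the job is handed in when it is done.

Besides the shell and the picture viewer there is one more tool, called after "Call:" as a command line: name --pt "numbers of a row" for each row, then --argument value for the rest. jog_arm: Moves the arm, as the interface text tells. Its arguments: {"type":"object","properties":{"hand":{"type":"array"},"travel":{"type":"array"},"yaw":{"type":"array"},"grip_force":{"type":"number"}},"required":["hand","travel","yaw"]}

```bash
mkdir -p pics; python3 - <<'E'
from rig import env
import cv2
s=env.observe(); print(s['time_s'],s['position'],s['tool_rot'],s['grip_width'],env.finger_overhang)
for n in("scene","top"):
    c=env.calibration(n); print(n,c)
    cv2.imwrite(f'pics/{n}0.png',env.get_image(n)[:,:,::-1])
print(env.calibration("wrist"))
E
```

```text
0.0 [ 0.16030933 -0.5258259   0.24769729] [[ 9.56564737e-01  2.91519970e-01 -1.01293990e-04]
 [ 2.91519785e-01 -9.56563606e-01  1.51099112e-03]
 [ 3.43589942e-04 -1.47489003e-03 -9.99998853e-01]] 0.0854807059245673 0.017
scene {'fx': 378.5673421366643, 'fy': 378.5673421366643, 'cx': 317.4537307618541, 'cy': 201.53710078818767, 'position': array([ 1.02216154, -0.35040582,  0.58720731]), 'rotation': array([[ 0.63840694,  0.49574622, -0.58878881],
       [ 0.7696456 , -0.42016695,  0.48073421],
       [-0.00906743, -0.76006277, -0.6497864 ]])}
top {'fx': 414.515110120568, 'fy': 414.515110120568, 'cx': 313.5260448354912, 'cy': 200.96991258916722, 'position': array([0.52177803, 0.02537904, 0.85922833]), 'rotation': array([[ 0.00601145, -0.99575204,  0.09187888],
       [-0.99939103, -0.00914067, -0.03367532],
       [ 0.0343721 , -0.09162049, -0.99520061]])}
{'fx': 281.8917758868442, 'fy': 281.8917758868442, 'cx': 317.7245167717566, 'cy': 200.47734342800746, 'hand_eye': array([[ 1.39967551e-03, -9.60274124e-01, -2.79054920e-01,
         7.15275693e-02],
       [ 9.99998988e-01,  1.27306592e-03,  6.34935347e-04,
        -1.38877282e-03],
       [-2.54456677e-04, -2.79055526e-01,  9.60274934e-01,
        -1.25450032e-01],
       [ 0.00000000e+00,  0.00000000e+00,  0.00000000e+00,
         1.00000000e+00]])}
```

View pics/scene0.png

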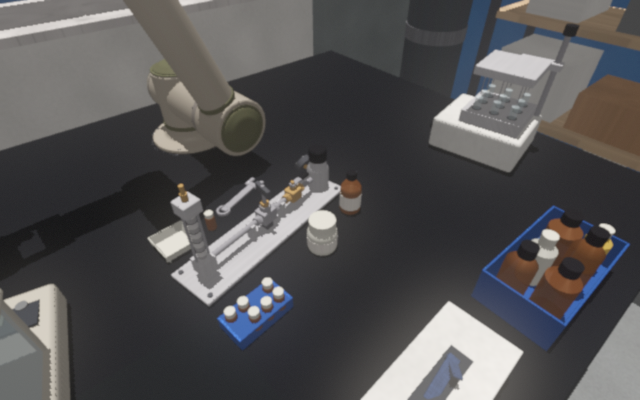

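View pics/top0.png

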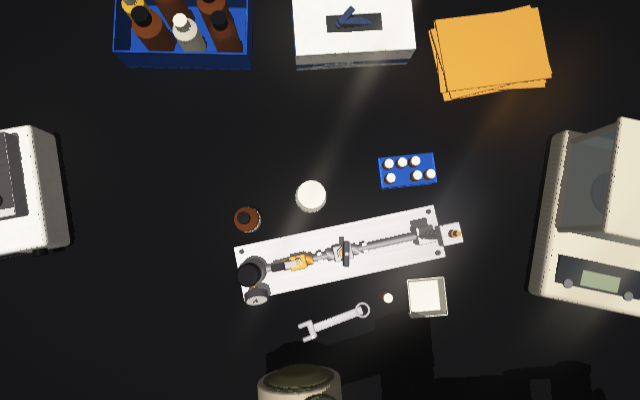

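The top view shows the manifold with the needle-valve bar near (343, 250). The flowmeter is at about (452, 233), the ball valve at (300, 262) and the regulator at (248, 272). In the scene view the bar is near (265, 205). I'll zoom in on both.

```bash
python3 - <<'E'
import cv2,numpy as np
a=cv2.imread('pics/scene0.png')[180:240,235:315];b=cv2.imread('pics/top0.png')[220:280,303:383]
cv2.imwrite('pics/z.png',np.vstack([cv2.resize(a,(400,300),interpolation=2),cv2.resize(b,(400,300),interpolation=2)]))
E
```

```text
(no output)
```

View pics/z.png

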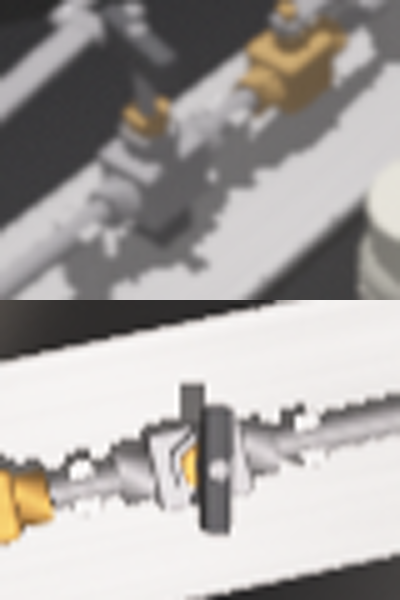

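```bash
cat > h.py <<'E'
import numpy as np
from rig import env
def ray(c,px,pose=None):
    d=np.array([(px[0]-c['cx'])/c['fx'],(px[1]-c['cy'])/c['fy'],1.])
    if pose is None: R,p=c['rotation'],c['position']
    else:
        T=np.eye(4);T[:3,:3]=pose[1];T[:3,3]=pose[0];T=T@c['hand_eye'];R,p=T[:3,:3],T[:3,3]
    return p,R@d
def atz(c,px,z,pose=None):
    p,d=ray(c,px,pose);return p+d*(z-p[2])/d[2]
def proj(c,X,pose=None):
    if pose is None: R,p=c['rotation'],c['position']
    else:
        T=np.eye(4);T[:3,:3]=pose[1];T[:3,3]=pose[0];T=T@c['hand_eye'];R,p=T[:3,:3],T[:3,3]
    v=R.T@(np.asarray(X)-p);return np.array([c['fx']*v[0]/v[2]+c['cx'],c['fy']*v[1]/v[2]+c['cy']])
def tri(rays):
    A=0;b=0
    for p,d in rays:
        d=d/np.linalg.norm(d);M=np.eye(3)-np.outer(d,d);A=A+M;b=b+M@p
    return np.linalg.solve(A,b)
E
python3 - <<'E'
from h import *
t=env.calibration('top');s=env.calibration('scene')
c=atz(t,(346.2,253.6),.123);print('bar',c,proj(s,c))
for q in((346.4,241),(346,266.4)):
    e=atz(t,q,.123);print(e,proj(s,e), (proj(s,e)-[235,180])*5)
print('flow',atz(t,(452,233),.2),'reg',atz(t,(247,272),.121),'ballvalve',atz(t,(300,262),.08))
for n,q,z in(('spanner',(334,321),.005),('vial',(388,298),.044),('boat',(427,297),.02),('jar',(311,196),.075),('amber',(245,219),.105),('rack',(407,170),.048)):print(n,atz(t,q,z))
E
```

```text
bar [ 0.49679353 -0.05792209  0.123     ] [264.02095231 186.16695313]
[ 0.51898037 -0.0583054   0.123     ] [270.17348579 191.61337048] [175.86742893  58.06685238]
[ 0.47438095 -0.05754049  0.123     ] [258.01983494 180.85774891] [115.09917472   4.28874456]
flow [ 0.53305181 -0.21963028  0.2       ] reg [0.46388062 0.11627744 0.121     ] ballvalve [0.47939529 0.02351936 0.08      ]
spanner [ 0.35750221 -0.04637767  0.005     ]
vial [ 0.40872585 -0.1483778   0.044     ]
boat [ 0.40747166 -0.23245001  0.02      ]
jar [0.60363166 0.00370874 0.075     ]
amber [0.55748514 0.12381131 0.105     ]
rack [ 0.66045451 -0.18835294  0.048     ]
```

The scene view agrees: the projected bar ends land on the dark bar seen in the crop. So the bar centre is near (0.497, -0.058), lying along world x, and the manifold is yawed about 0.19 rad. I'll go above it with tool yaw near 180°, which leaves joint 6 about 260° of clockwise travel.

Call:
jog_arm --hand '[0.085,0.085,0.085,0.085,0.085]' --pt "0.022 0.031 0.003" --pt "0.022 0.031 0.003" --pt "0.022 0.031 0.003" --pt "0.022 0.031 0.003" --pt "0.022 0.031 0.003" --yaw '[0.18,0.18,0.18,0.18,0.18]'

```text
time_s: 0.72
position: [0.2708, -0.3699, 0.2632]
tool_rot: [[0.361, 0.933, -0.0], [0.933, -0.361, 0.001], [0.0, -0.0, -1.0]]
ft_force: [0.9, 0.6, -0.5]
grip_width: 0.0847
gripper_force: 0.0
```

Call:
jog_arm --hand '[0.085,0.085,0.085,0.085,0.085]' --pt "0.022 0.031 0.003" --pt "0.022 0.031 0.003" --pt "0.022 0.031 0.003" --pt "0.022 0.031 0.003" --pt "0.022 0.031 0.003" --yaw '[0.18,0.18,0.18,0.18,0.18]'

```text
time_s: 1.35
position: [0.3808, -0.2149, 0.2782]
tool_rot: [[-0.506, 0.862, -0.0], [0.862, 0.506, 0.0], [0.001, -0.0, -1.0]]
ft_force: [0.4, -1.2, -0.3]
grip_width: 0.0849
gripper_force: 0.0
```

Call:
jog_arm --hand '[0.085,0.085,0.085,0.085,0.085]' --pt "0.023 0.031 0" --pt "0.023 0.031 0" --pt "0.023 0.031 0" --pt "0.023 0.031 0" --pt "0.023 0.031 0" --yaw '[0.186,0.186,0.186,0.186,0.186]'

```text
time_s: 1.98
position: [0.4959, -0.0599, 0.278]
tool_rot: [[-0.994, 0.109, -0.001], [0.109, 0.994, 0.0], [0.001, 0.0, -1.0]]
ft_force: [0.8, -0.1, 0.6]
grip_width: 0.0851
gripper_force: 0.0
```

Call:
jog_arm --hand '[0.085,0.085,0.085,0.085,0.085]' --pt "0 0 -0.015" --pt "0 0 -0.015" --pt "0 0 -0.015" --pt "0 0 0" --pt "0 0 0" --yaw '[0.1,0,0,0,0]'

```text
time_s: 2.6
position: [0.4955, -0.0612, 0.2338]
tool_rot: [[-1.0, 0.016, 0.001], [0.016, 1.0, -0.0], [-0.001, -0.0, -1.0]]
ft_force: [-0.1, 0.5, 0.6]
grip_width: 0.0854
gripper_force: 0.0
```

```bash
python3 - <<'E'
from h import *
import cv2
s=env.observe();print(s['time_s'],s['position'],s['tool_rot'][:,0],s['q'],s['ft_force'],s['wrist_torque'])
im=env.get_image('wrist');c=env.calibration('wrist')
p=proj(c,[.4968,-.0579,.123],(s['position'],s['tool_rot']));print(p)
np.save('pose1.npy',np.c_[s['position'],s['tool_rot']])
cv2.imwrite('pics/w1.png',im[:,:,::-1])
E
```

```text
2.6 [ 0.49549107 -0.06119126  0.23380285] [-9.99873889e-01  1.58718507e-02 -5.38840424e-04] [-2.06531331e+01  1.73924245e+01  8.36600838e+01  1.39858729e-03
  7.89151827e+01 -1.09743971e+02] [-0.1207685   0.53399905  0.64563878] [ 0.0214926   0.01921851 -0.00963586]
[319.73576214 203.98716416]
```

View pics/w1.png

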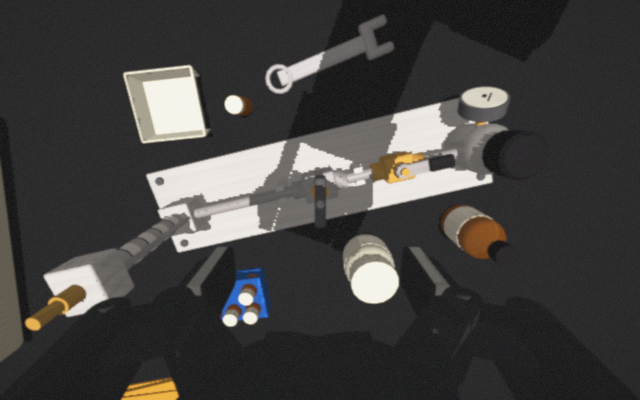

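The wrist view shows the bar upright at column about 320, rows 177–227. Its centre is near (320, 202) and the prediction was (319.7, 204). I'll triangulate from all three views.

```bash
python3 - <<'E'
from h import *
import cv2
P=np.load('pose1.npy');pose=(P[:,0],P[:,1:])
c=env.calibration('wrist')
im=cv2.cvtColor(cv2.imread('pics/w1.png'),cv2.COLOR_BGR2GRAY)
for r in range(168,234,4): print(r,im[r,306:334])
rs=[ray(env.calibration('top'),(346.2,253.6)),ray(env.calibration('scene'),(263.2,186.6)),ray(c,(320.3,202),pose)]
print(tri(rs),tri(rs[:2]),tri(rs[::2]),atz(c,(320.3,202),.123,pose))
E
```

```text
168 [233 233 234 233 234 233 232 226 190 139 118 113 114 121 141 145 123 109
 105 102  99  99  99  95 105 136 188 222]
172 [150 141 118 101  96  95  95  95  86  86  85  87  86  85  85  88  93 109
 124 130 147 161 172 181 186 188 173 145]
176 [114 107 109 124 137 148 154 151 120  83  60  57  53  56  57  54  56  68
  99 149 197 215 217 217 218 218 213 193]
180 [ 97  94  95  94  93  96  93  89  78  82  93 100 104 107 106 107 107 100
  93  85  99 133 161 188 207 213 213 208]
184 [ 93  94  92  86  90  91  90  90  81  82  93 100 102 102 102 101 104 103
  95  89  89  96  94  95  95  95  96 100]
188 [94 95 94 97 91 87 85 89 74 62 54 51 50 55 54 53 51 55 55 62 82 90 95 94
 90 94 94 95]
192 [94 92 94 94 94 94 93 87 75 62 50 50 50 54 53 56 51 51 52 61 82 89 95 95
 94 94 92 93]
196 [91 94 93 95 94 96 92 89 76 59 53 54 53 53 53 51 53 53 49 61 79 94 96 90
 92 92 93 95]
200 [100  93  91  92  91  94  93  90  77  61  54  59  69  71  72  72  66  59
  56  72  96 104 107 106 110 112 112 111]
204 [109 109 107 106 107 108 111 105  88  72  74  84  91  91  88  88  88  83
  74  80  99 111 114 112 113 112 114
[... 206 characters left out ...]
  72  96 105 110 110 110 110 110 110]
216 [110 107 110 108 106 108 107 105  88  67  54  53  53  55  55  52  51  53
  55  72  99 112 114 114 111 112 111 106]
220 [113 112 113 112 115 110 112 106  89  63  55  53  51  51  53  55  51  50
  48  46  38  36  31  27  30  25  31  29]
224 [51 44 43 35 29 28 22 28 36 45 55 50 54 53 53 55 49 55 50 45 29 30 24 25
 26 26 32 25]
228 [28 24 26 24 25 31 28 25 26 31 29 28 29 34 30 29 33 23 33 30 22 27 28 20
 25 21 28 26]
232 [28 27 30 30 27 26 30 27 26 24 28 30 31 27 32 26 28 25 20 29 27 25 35 20
 30 27 28 32]
[ 0.4958233  -0.05816694  0.12139747] [ 0.4963122  -0.05870569  0.12199649] [ 0.49646449 -0.05788282  0.1187084 ] [ 0.49499228 -0.05738429  0.123     ]
```

Call:
jog_arm --hand '[0.085,0.085,0.06,0.05,0.05]' --pt "0.001 0.0033 -0.02" --pt "0 0 -0.03" --pt "0 0 -0.03" --pt "0 0 -0.03" --pt "0 0 -0.011" --yaw '[0,0,0,0,0]'

```text
time_s: 3.28
position: [0.4961, -0.0578, 0.1116]
tool_rot: [[-1.0, 0.016, -0.001], [0.016, 1.0, 0.0], [0.001, 0.0, -1.0]]
ft_force: [0.5, 0.6, 0.4]
grip_width: 0.0498
gripper_force: 0.0
```

Call:
jog_arm --hand '[0.04,0.03,0.02,0.02,0.02]' --pt "0 0 0" --pt "0 0 0" --pt "0 0 0" --pt "0 0 0" --pt "0 0 0" --yaw '[0,0,0,0,0]'

```text
time_s: 3.9
position: [0.4964, -0.0578, 0.1125]
tool_rot: [[-1.0, 0.016, 0.0], [0.016, 1.0, -0.0], [-0.0, -0.0, -1.0]]
ft_force: [0.2, -0.6, 1.6]
grip_width: 0.0199
gripper_force: 0.0
```

```bash
python3 - <<'E'
from h import *
import cv2
s=env.observe();print(s['time_s'],s['position'],s['tool_rot'][:,0],s['grip_width'],s['ft_force'],s['wrist_torque'])
w=env.get_image('wrist')[:,:,::-1]
t=env.get_image('top')[:,:,::-1][215:295,290:410]
cv2.imwrite('pics/w2.png',np.vstack([w[100:400,120:520],cv2.resize(t,(400,267))]))
E
```

```text
3.9 [ 0.49636421 -0.0578137   0.11252535] [-9.99875408e-01  1.57817369e-02 -3.23205809e-04] 0.019850226889713708 [ 0.2158632  -0.62474612  1.59738808] [-0.0277318   0.00879742  0.0149363 ]
```

View pics/w2.png

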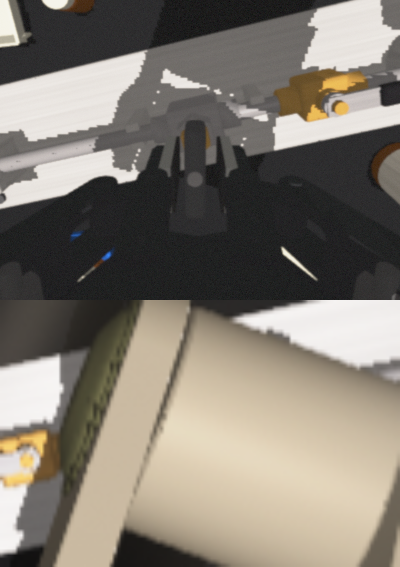

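The wrist view shows the bar at (315, 280) in full-frame pixels, centred between the two pads; the arm blocks the top view. I'll close the gripper on the bar.

Call:
jog_arm --hand '[0.008,0.0,0.0,0.0,0.0]' --pt "0 0 0" --pt "0 0 0" --pt "0 0 0" --pt "0 0 0" --pt "0 0 0" --yaw '[0,0,0,0,0]' --grip_force 60

```text
time_s: 4.62
position: [0.4963, -0.0592, 0.1126]
tool_rot: [[-1.0, 0.016, 0.0], [0.016, 1.0, -0.003], [-0.0, -0.003, -1.0]]
ft_force: [-2.3, -8.1, 1.7]
grip_width: 0.0092
gripper_force: 59.8
```

Call:
jog_arm --hand '[0.0,0.0,0.0,0.0,0.0]' --pt "0 0 0" --pt "0 0 0" --pt "0 0 0" --pt "0 0 0" --pt "0 0 0" --yaw '[-0.1,-0.1,-0.1,-0.1,-0.1]'

```text
time_s: 5.25
position: [0.4964, -0.0592, 0.1126]
tool_rot: [[-0.868, 0.496, 0.0], [0.496, 0.868, -0.003], [-0.001, -0.002, -1.0]]
ft_force: [-2.9, -8.8, 0.8]
grip_width: 0.0089
gripper_force: 59.8
```

```bash
cat > st.py <<'E'
from h import *
s=env.observe();R=s['tool_rot']
print('t',s['time_s'],s['position'].round(4),'yaw',np.arctan2(R[1,0],R[0,0]).round(4),'F',s['ft_force'].round(2),'T',s['wrist_torque'].round(3),'w',s['grip_width'],s['gripper_force'],'q6',s['q'][5])
E
python3 st.py
```

```text
t 5.25 [ 0.4964 -0.0592  0.1126] yaw 2.6226 F [-2.95 -8.76  0.85] T [-1.204  0.338  0.006] w 0.008856920733983718 59.76560711860657 q6 -80.5056515644214
```

Call:
jog_arm --hand '[0.0,0.0,0.0,0.0,0.0]' --pt "0 -0.0014 0" --pt "0 0 0" --pt "0 0 0" --pt "0 0 0" --pt "0 0 0" --yaw '[-0.15,-0.15,-0.15,-0.15,-0.1]'

```text
time_s: 5.88
position: [0.4963, -0.0593, 0.1125]
tool_rot: [[-0.344, 0.939, 0.0], [0.939, 0.344, -0.0], [-0.0, 0.0, -1.0]]
ft_force: [-1.5, -0.5, 3.2]
grip_width: 0.0085
gripper_force: 60.0
```

```bash
python3 st.py
```

```text
t 5.875 [ 0.4963 -0.0593  0.1125] yaw 1.9221 F [-1.47 -0.5   3.19] T [-0.015  0.096  0.073] w 0.008534610947113544 60.020906925201416 q6 -40.522030600504486
```

Call:
jog_arm --hand '[0.0,0.0,0.0,0.0,0.0]' --pt "0 0 0" --pt "0 0 0" --pt "0 0 0" --pt "0 0 0" --pt "0 0 0" --yaw '[-0.05,-0.05,-0.05,-0.05,-0.05]'

```text
time_s: 6.5
position: [0.4963, -0.0593, 0.1125]
tool_rot: [[-0.103, 0.995, 0.0], [0.995, 0.103, -0.0], [-0.0, 0.0, -1.0]]
ft_force: [-1.3, -0.4, 2.4]
grip_width: 0.0086
gripper_force: 60.0
```

```bash
python3 st.py
```

```text
t 6.5 [ 0.4963 -0.0593  0.1125] yaw 1.6743 F [-1.28 -0.43  2.4 ] T [-0.082  0.078  0.059] w 0.00856190440821644 60.02226948738098 q6 -26.325783463903253
```

Call:
jog_arm --hand '[0.0,0.0,0.0,0.0,0.0]' --pt "0 0 0" --pt "0 0 0" --pt "0 0 0" --pt "0 0 0" --pt "0 0 0" --yaw '[-0.05,-0.05,-0.05,-0.05,-0.05]'

```text
time_s: 7.12
position: [0.4963, -0.0593, 0.1126]
tool_rot: [[0.146, 0.989, 0.0], [0.989, -0.146, -0.0], [-0.0, 0.0, -1.0]]
ft_force: [-0.7, -0.8, 2.3]
grip_width: 0.0089
gripper_force: 60.0
```

```bash
python3 st.py
```

```text
t 7.125 [ 0.4963 -0.0593  0.1126] yaw 1.4244 F [-0.66 -0.84  2.33] T [-0.086  0.129  0.03 ] w 0.008910964803037047 60.0253826379776 q6 -12.003804510552596
```

Call:
jog_arm --hand '[0.0,0.0,0.0,0.0,0.0]' --pt "0 0 0" --pt "0 0 0" --pt "0 0 0" --pt "0 0 0" --pt "0 0 0" --yaw '[-0.05,-0.05,-0.05,-0.05,-0.05]'

```text
time_s: 7.75
position: [0.4963, -0.0593, 0.1126]
tool_rot: [[0.386, 0.922, 0.0], [0.922, -0.386, -0.0], [-0.0, 0.0, -1.0]]
ft_force: [-1.1, -0.1, 2.8]
grip_width: 0.0091
gripper_force: 60.0
```

```bash
python3 st.py
```

```text
t 7.75 [ 0.4963 -0.0593  0.1126] yaw 1.1744 F [-1.09 -0.06  2.77] T [-0.131  0.143  0.082] w 0.009133514443241153 60.02976894378662 q6 2.319661438196609
```

Call:
jog_arm --hand '[0.0,0.0,0.0,0.0,0.0]' --pt "0 0 0" --pt "0 0 0" --pt "0 0 0" --pt "0 0 0" --pt "0 0 0" --yaw '[-0.05,-0.05,-0.05,-0.05,-0.05]'

```text
time_s: 8.38
position: [0.4963, -0.0593, 0.1126]
tool_rot: [[0.602, 0.798, 0.0], [0.798, -0.602, -0.0], [-0.0, 0.0, -1.0]]
ft_force: [-1.1, -0.8, 3.1]
grip_width: 0.0088
gripper_force: 60.0
```

```bash
python3 st.py
```

```text
t 8.375 [ 0.4963 -0.0593  0.1126] yaw 0.9244 F [-1.13 -0.79  3.1 ] T [-0.147  0.14   0.111] w 0.0087503756150465 60.03575026988983 q6 16.64514069025134
```

Call:
jog_arm --hand '[0.0,0.0,0.0,0.0,0.0]' --pt "0 0 0" --pt "0 0 0" --pt "0 0 0" --pt "0 0 0" --pt "0 0 0" --yaw '[-0.05,-0.05,-0.05,-0.05,-0.05]'

```text
time_s: 9.0
position: [0.4963, -0.0593, 0.1125]
tool_rot: [[0.781, 0.624, 0.0], [0.624, -0.781, -0.0], [-0.0, 0.0, -1.0]]
ft_force: [-0.6, -0.4, 2.0]
grip_width: 0.0091
gripper_force: 60.0
```

```bash
python3 st.py
```

```text
t 9.0 [ 0.4963 -0.0593  0.1125] yaw 0.6744 F [-0.65 -0.42  1.96] T [-0.12   0.195  0.081] w 0.009076392015329804 60.04261672496796 q6 30.968255212389906
```

Call:
jog_arm --hand '[0.0,0.0,0.0,0.0,0.0]' --pt "0 0 0" --pt "0 0 0" --pt "0 0 0" --pt "0 0 0" --pt "0 0 0" --yaw '[-0.05,-0.05,-0.05,-0.05,-0.05]'

```text
time_s: 9.62
position: [0.4963, -0.0593, 0.1126]
tool_rot: [[0.911, 0.412, 0.0], [0.412, -0.911, -0.0], [-0.0, 0.0, -1.0]]
ft_force: [-0.7, -1.1, 2.6]
grip_width: 0.009
gripper_force: 60.0
```

```bash
python3 st.py
```

```text
t 9.625 [ 0.4963 -0.0593  0.1126] yaw 0.4244 F [-0.72 -1.08  2.61] T [-0.145  0.187  0.088] w 0.009000289098668929 60.04977822303772 q6 45.29286900357702
```

Call:
jog_arm --hand '[0.0,0.0,0.0,0.0,0.0]' --pt "0 0 0" --pt "0 0 0" --pt "0 0 0" --pt "0 0 0" --pt "0 0 0" --yaw '[-0.04,-0.04,-0.04,-0.04,-0.04]'

```text
time_s: 10.25
position: [0.4963, -0.0593, 0.1126]
tool_rot: [[0.975, 0.223, 0.0], [0.223, -0.975, -0.0], [-0.0, 0.0, -1.0]]
ft_force: [-0.6, -0.9, 3.5]
grip_width: 0.009
gripper_force: 60.1
```

```bash
python3 st.py
```

```text
t 10.25 [ 0.4963 -0.0593  0.1126] yaw 0.2247 F [-0.55 -0.95  3.46] T [-0.121  0.202  0.141] w 0.008995967437921373 60.05533754825592 q6 56.73459160077954
```

Call:
jog_arm --hand '[0.0,0.0,0.0,0.0,0.0]' --pt "0 0 0" --pt "0 0 0" --pt "0 0 0" --pt "0 0 0" --pt "0 0 0" --yaw '[-0.03,-0.03,-0.03,-0.03,-0.03]'

```text
time_s: 10.88
position: [0.4963, -0.0593, 0.1125]
tool_rot: [[0.997, 0.074, 0.0], [0.074, -0.997, -0.0], [0.0, 0.0, -1.0]]
ft_force: [-3.1, -0.9, 6.2]
grip_width: 0.0086
gripper_force: 60.4
```

```bash
python3 st.py
```

```text
t 10.875 [ 0.4963 -0.0593  0.1125] yaw 0.0743 F [-3.12 -0.87  6.22] T [-0.233  0.378  0.059] w 0.008608219207494128 60.44199585914612 q6 65.35153253523627
```

Call:
jog_arm --hand '[0.0,0.0,0.0,0.0,0.0]' --pt "0 0 0" --pt "0 0 0" --pt "0 0 0" --pt "0 0 0" --pt "0 0 0" --yaw '[-0.02,-0.02,-0.02,-0.02,-0.02]'

```text
time_s: 11.5
position: [0.4963, -0.0593, 0.1125]
tool_rot: [[1.0, -0.025, 0.0], [-0.025, -1.0, -0.0], [0.0, 0.0, -1.0]]
ft_force: [-2.6, -0.7, 4.9]
grip_width: 0.0093
gripper_force: 60.5
```

```bash
python3 st.py;python3 - <<'E'
from h import *
import cv2
w=env.get_image('wrist')[:,:,::-1]
cv2.imwrite('pics/w3.png',cv2.resize(w[180:300,230:410],(720,480)))
E
```

```text
t 11.5 [ 0.4963 -0.0593  0.1125] yaw -0.0254 F [-2.63 -0.72  4.87] T [-0.231  0.422  0.125] w 0.009305862431668536 60.48020124435425 q6 71.06279600950474
```

View pics/w3.png

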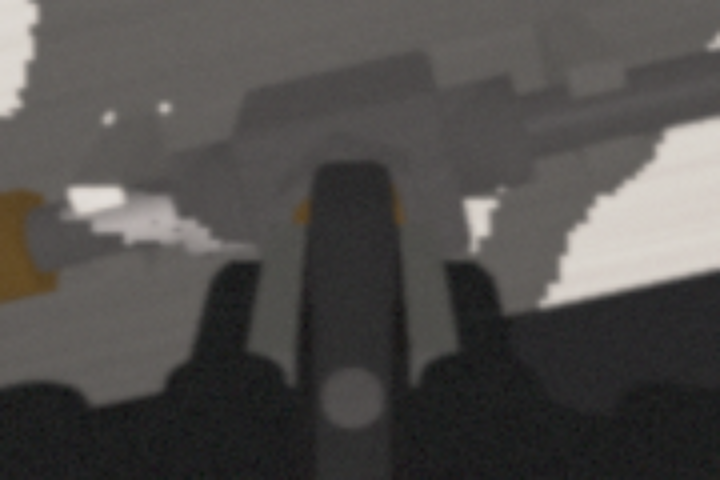

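The bar lies square between the pads (stem dot at about (318, 280) full-frame), so it has not slipped. The drag is still light, so the seat hasn't been reached yet.

Call:
jog_arm --hand '[0.0,0.0,0.0,0.0,0.0]' --pt "0 0 0" --pt "0 0 0" --pt "0 0 0" --pt "0 0 0" --pt "0 0 0" --yaw '[-0.02,-0.02,-0.02,-0.02,-0.02]'

```text
time_s: 12.18
position: [0.4963, -0.0593, 0.1126]
tool_rot: [[0.993, -0.122, -0.0], [-0.122, -0.993, -0.001], [0.0, 0.001, -1.0]]
ft_force: [-1.9, -1.9, 7.0]
grip_width: 0.009
gripper_force: 82.8
```

```bash
python3 st.py
```

```text
t 12.175 [ 0.4963 -0.0593  0.1126] yaw -0.122 F [-1.89 -1.91  7.02] T [-0.156  0.374  1.659] w 0.00904694271074572 82.83210346475244 q6 76.65496936719826
```

The torque has jumped to 1.66 N m, so the valve is seated. I'll press slightly further, hold, and gauge the stiffness.

Call:
jog_arm --hand '[0.0,0.0,0.0,0.0,0.0]' --pt "0 0 0" --pt "0 0 0" --pt "0 0 0" --pt "0 0 0" --pt "0 0 0" --yaw '[-0.015,0,0,0,0]'

```text
time_s: 12.8
position: [0.4963, -0.0593, 0.1126]
tool_rot: [[0.991, -0.135, -0.0], [-0.135, -0.991, -0.001], [0.0, 0.001, -1.0]]
ft_force: [-1.7, -0.4, 6.1]
grip_width: 0.0088
gripper_force: 88.0
```

```bash
python3 st.py
```

```text
t 12.8 [ 0.4963 -0.0593  0.1126] yaw -0.1358 F [-1.75 -0.4   6.09] T [-0.171  0.444  1.717] w 0.008756978998418274 88.04798349738121 q6 77.45486279756771
```

Call:
jog_arm --hand '[0.0,0.0,0.0,0.0,0.0]' --pt "0 0 0" --pt "0 0 0" --pt "0 0 0" --pt "0 0 0" --pt "0 0 0" --yaw '[0.01,0.01,0.01,0.0,0]'

```text
time_s: 13.42
position: [0.4963, -0.0593, 0.1126]
tool_rot: [[0.994, -0.106, -0.0], [-0.106, -0.994, -0.001], [-0.0, 0.001, -1.0]]
ft_force: [-2.6, -0.8, 6.3]
grip_width: 0.0091
gripper_force: 76.0
```

```bash
python3 st.py
```

```text
t 13.425 [ 0.4963 -0.0593  0.1126] yaw -0.1066 F [-2.6  -0.8   6.28] T [-0.152  0.422  1.407] w 0.00910753273981882 75.96273483708501 q6 75.76815469667999
```

Pad force over yaw puts first contact with the seat at a tool yaw of about -0.07. The target is therefore yaw about +1.50, a turn of +1.61.

Call:
jog_arm --hand '[0.0,0.0,0.0,0.0,0.0]' --pt "0 0 0" --pt "0 0 0" --pt "0 0 0" --pt "0 0 0" --pt "0 0 0" --yaw '[0.06,0.11,0.11,0.11,0.11]'

```text
time_s: 14.05
position: [0.4963, -0.0593, 0.1125]
tool_rot: [[0.924, 0.383, 0.0], [0.383, -0.924, -0.0], [-0.0, 0.0, -1.0]]
ft_force: [-2.8, -1.1, 4.9]
grip_width: 0.0089
gripper_force: 60.4
```

Call:
jog_arm --hand '[0.0,0.0,0.0,0.0,0.0]' --pt "0 0 0" --pt "0 0 0" --pt "0 0 0" --pt "0 0 0" --pt "0 0 0" --yaw '[0.12,0.12,0.12,0.12,0.12]'

```text
time_s: 14.68
position: [0.4963, -0.0593, 0.1125]
tool_rot: [[0.545, 0.838, 0.0], [0.838, -0.545, -0.0], [-0.0, 0.0, -1.0]]
ft_force: [-3.4, -1.1, 5.0]
grip_width: 0.0085
gripper_force: 60.4
```

Call:
jog_arm --hand '[0.0,0.0,0.0,0.0,0.0]' --pt "0 0 0" --pt "0 0 0" --pt "0 0 0" --pt "0 0 0" --pt "0 0 0" --yaw '[0.12,0.12,0.12,0.1,0.05]'

```text
time_s: 15.3
position: [0.4963, -0.0593, 0.1125]
tool_rot: [[0.069, 0.998, 0.0], [0.998, -0.069, -0.0], [-0.0, 0.0, -1.0]]
ft_force: [-1.8, -1.7, 5.8]
grip_width: 0.0089
gripper_force: 60.4
```

Call:
jog_arm --hand '[0.0,0.0,0.0,0.0,0.0]' --pt "0 0 0" --pt "0 0 0" --pt "0 0 0" --pt "0 0 0" --pt "0 0 0" --yaw '[0,0,0,0,0]'

```text
time_s: 15.92
position: [0.4963, -0.0593, 0.1125]
tool_rot: [[0.071, 0.998, 0.0], [0.998, -0.071, -0.0], [-0.0, 0.0, -1.0]]
ft_force: [-2.9, -1.8, 5.3]
grip_width: 0.0089
gripper_force: 60.4
```

```bash
python3 st.py;python3 - <<'E'
from h import *
import cv2
w=env.get_image('wrist')[:,:,::-1];s=env.get_image('scene')[:,:,::-1]
cv2.imwrite('pics/w4.png',np.vstack([w[120:320,120:520],s[140:350,130:530]]))
E
```

```text
t 15.925 [ 0.4963 -0.0593  0.1125] yaw 1.5002 F [-2.9  -1.82  5.25] T [-0.153  0.313  0.094] w 0.008893039269032172 60.41085362434387 q6 -16.3509925288983
```

View pics/w4.png

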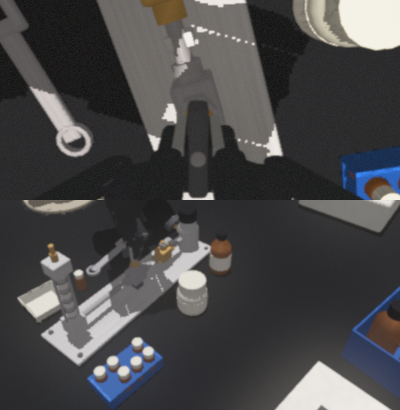

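The bar is still square in the pads at (318, 280) in the full wrist frame. The scene view shows the spanner, jar, bottle, boat, vial, rack and lever undisturbed, so I'm handing in.

```bash
python3 -c "
from rig import env
print(env.close_job())"
```

```text
the job is handed in; nothing more can be done
None
```

I turned the needle valve about 3.2 rad clockwise until it seated (torque rose to about 1.7 N m), then opened it a quarter turn. The bar is still held there at 60 N, nothing else appeared disturbed in the final pictures, and the job is handed in with no verdict returned.

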